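# Lock the green fastener box

### The job

The box of brass bolts with the green lid is going back on the shelf: lock its lid by flipping all four of its black side clips down until each lies flat against the box's wall. The box with the orange lid is still in use, so do not touch it.

Things in the scene. Friction and masses are not known exactly. Their poses are not given: they have to be found in the camera images.
- green_box: the box with the GREEN lid frame: clear walls, brass bolts inside, clear lid window, lid already seated. 140 (its x) x 110 (its y) x 80 mm high, rigid, too heavy to shift. Origin: centre of its underside, on the bench; z up. In the middle of each side is a black clip hinged 3 mm out from the lid's edge, 72 mm above the bench, at the start standing out 10 to 42 degrees above level.
- green_clip_front (a joint): angle (rad) of the green box's clip on the short -x side; hinge centre (-73, 0, 72) mm in the box frame, hinge line along that side. Plate 36 mm wide, 4 thick, 36 from hinge to free end, 7 mm bead there. 0 = closed, hanging straight down flat along the wall (stop); 1.57 = straight out, level; more = raised (stop 2.4). Stiff: stays where left, 1.5 N at the free end swings it. Push it down, then in to the wall.
- green_clip_left (a joint): angle (rad) of the green box's clip on the long +y side; hinge centre (0, 58, 72) mm in the box frame, hinge line along that side. Plate 36 mm wide, 4 thick, 36 from hinge to free end, 7 mm bead there. 0 = closed, hanging straight down flat along the wall (stop); 1.57 = straight out, level; more = raised (stop 2.4). Stiff: stays where left, 1.5 N at the free end swings it. Push it down, then in to the wall.
- green_clip_back (a joint): angle (rad) of the green box's clip on the short +x side; hinge centre (73, 0, 72) mm in the box frame, hinge line along that side. Plate 36 mm wide, 4 thick, 36 from hinge to free end, 7 mm bead there. 0 = closed, hanging straight down flat along the wall (stop); 1.57 = straight out, level; more = raised (stop 2.4). Stiff: stays where left, 1.5 N at the free end swings it. Push it down, then in to the wall.
- green_clip_right (a joint): angle (rad) of the green box's clip on the long -y side; hinge centre (0, -58, 72) mm in the box frame, hinge line along that side. Plate 36 mm wide, 4 thick, 36 from hinge to free end, 7 mm bead there. 0 = closed, hanging straight down flat along the wall (stop); 1.57 = straight out, level; more = raised (stop 2.4). Stiff: stays where left, 1.5 N at the free end swings it. Push it down, then in to the wall.
- orange_box: the bystander: a box of the same build and size with an ORANGE lid frame and steel screws inside, its four black clips also raised (standing out to 33 mm beyond its sides, up to 100 mm above the bench). Origin: centre of its underside; x along its long side. It stands beside the green box, on either hand. To be left alone.

How it is judged (in metres and radians):
At the end, for the whole second after the job is handed in: All four clips of the green box hang within 0.25 rad (14 degrees) of fully closed, and stay so (value of joint each of green_clip_front, green_clip_left, green_clip_back, green_clip_right below 0.25 rad); the robot touches nothing.
It fails at once if the orange box or one of its clips is touched by the robot (more than 1 N) (contact force between orange_box and the fingers above 1 N or contact force between orange_box and the arm above 1 N).
It also fails if it takes over 51 s, if anything falls off the work surface, if the arm or the gripper's body presses on something with over 40 N, if the wrist force passes 120 N, or if a joint passes its speed limit or range.

### The arm

A 6-joint arm with a two-finger parallel gripper is mounted at the origin on the work surface. World frame = base frame: x ahead of the robot, y to its left, z up, the work surface at z = 0. Lengths are in mm, angles in rad, forces in N, time in s.
With the tool pointing down it reaches from about 350 to 975 mm from the base axis. Payload 7.1 kg.
Tool frame: the origin (TCP) lies midway between the tips of the shut fingers; the grasp point (between the pads) lies 19 mm behind it (ctrl.tcp_to_grasp is the distance from the TCP to the grasp point, in mm); z points along the fingers, y is the line along which they close (so a half turn about z gives the same grasp; the last joint's range is limited). The gripper opens to 88 mm and grips with 3 to 60 N. Pads are 20 mm wide; open, the fingers measure 115 mm over their backs; the gripper's body (75 mm by 178 mm) begins 61 mm behind the grasp point.
Start: joints at [-1.141, 0.423, 1.63, -0, 1.089, -0.019], TCP at [271.192, -563.08, 222.675] pointing down, gripper open.
Joint ranges: [-3, 3], [-0.9, 2.11], [0.09, 2.58], [-1.31, 4.45], [0.11, 2.69], [-2.54, 2.54]. Speed limits (rad/s): [2.39, 2.39, 3.01, 3.14, 3.14, 3.14].

### API

Orientations are given as a rotation vector (axis times angle).
In Python, from workcell import get_obs, cams, ticket, boxes_of, ctrl gives the robot as it stands.
- The arm moves only by the shell command python3 -m creep 'ROWS' [OPENING]. ROWS is JSON, one flat list of numbers, 4 for each row, row after row: the shift along the world's x, y, z in m, then the turn about the world's z in rad. In form: [tx, ty, tz, spin, tx, ty, tz, spin, ...]. A call has 1 to 10 rows; each row is the pose to reach, as a shift and turn from the pose commanded when the call began; what a row does not reach only later rows make up. A row lasts 1/12 s, in which the tool goes at most 41.7 mm and 7.16 degrees, less where a joint would pass 70% of its speed; a pose out of reach is approached as far as the arm can. A call with a gripper value outside its range is refused whole. OPENING is the opening, from 0 (shut) to 1 (fully open), set as the call begins (- or left out, the last holds). The fingers move at their own pace and stop on an object; the grip force is fixed at half the most. Time passes only in rows, so rows that repeat a pose let the fingers close. It gives the time, the measured TCP pose, the force, the opening and the grip force at its end, in the units of the state.
- get_obs(): the state, without advancing time (a new reading comes with each control period).
- cams.get_image(name): name is "side" or "top"; returns (picture, depth): 384x512x3 uint8, red, green, blue; 384x512 float32, mm along the optical axis (not along the pixel's ray), 0 where there is no reading.
- cams.get_calibration(name): a dict with "mtx" (3x3 intrinsics, pixels), "R" (3x3) and "t" (3): a world point X has camera coordinates R X + t. Camera axes: x right, y down, z forward; pixel columns grow to the right and rows downward; lengths in mm; the calibration is good to about 2 mm. A picture is of the moment at which its call begins. get_calibration takes no time and is no camera call.
- ticket.close_job(): hands the job in; it is judged then, once.
Trained networks look in the newest picture that a camera, given by its name, has taken for a name from the list of things; names that differ only in an ending like _2 or _b are one class to them, and where a whole thing is asked for, a point or a joint stands for the part that bears it (a point fixed in the world has none). Each returns a list of dicts, best first, with "score" (0 to 1); they miss things now and then, are a little off and sometimes report something else, mostly with a low value. They report only what shows in the picture. A call takes as long as a camera call.
- boxes_of(camera, target): "centre" ([column, row] in pixels, amid what is visible of it).
The state is a dict: "t": time; "qpos": joint angles; "qvel": joint speeds; "joint_torque": joint torques, N m; "ee_pos": TCP position; "orientation": TCP orientation; "ft_force": force on the tool from outside, world axes, zero at the start; "moment": the same for the moment, N m; "width": finger opening in mm; "grasp_force": force on a finger pad.
Only numpy, scipy, OpenCV 4.12 (cv2) and the standard library are available. Lean on these libraries where they do the work, as an engineer would, in place of code of your own. Each camera call takes 0.05 s, during which the arm holds its last target. There are 200 camera calls.

## Working session

There is one attempt and no reset: what is moved stays moved. The work goes in short steps, Python scripts to look and compute and a shell command to move; the robot and the scene stay as the last step left them, time stands still between calls to the robot, and variables do not carry over. Pictures are saved under pics/ and viewed, at most 10 in all, crops included, and the job is handed in when it is done.

```bash
mkdir -p pics; python3 - <<'E'
from workcell import get_obs,cams,boxes_of
import cv2,numpy as np
o=get_obs();print(o['t'],o['ee_pos'],o['orientation'],o['width'])
for n in ("top","side"):
    im,d=cams.get_image(n);cv2.imwrite(f"pics/{n}0.png",im[:,:,::-1]);np.savez(f"{n}0.npz",im=im,d=d)
    c=cams.get_calibration(n);print(n,np.round(c['mtx'],1).tolist(),np.round(c['R'],4).tolist(),c['t'])
    for k in ("green_box","green_clip_front","orange_box"):print(k,boxes_of(n,k)[:4])
E
```

```text
0.0 [ 270.99947693 -562.57359152  221.91339867] [-3.06134480e+00 -6.98811069e-01  4.46739297e-04] 87.87294372493587
top [[387.3, 0.0, 255.7], [0.0, 387.3, 196.7], [0.0, 0.0, 1.0]] [[-0.0228, -0.9995, 0.023], [-0.9938, 0.0201, -0.1097], [0.1092, -0.0254, -0.9937]] [  5.08017713 544.10468092 842.2540384 ]
green_box [{'centre': [331.2, 208.1], 'score': 0.76}]
green_clip_front [{'centre': [319.8, 247.1], 'score': 0.66}]
orange_box [{'centre': [156.3, 194.4], 'score': 0.55}]
side [[408.3, 0.0, 255.5], [0.0, 408.3, 191.0], [0.0, 0.0, 1.0]] [[-0.9197, -0.3923, -0.0141], [-0.2788, 0.678, -0.6801], [0.2763, -0.6216, -0.733]] [481.47892453 203.15885133 648.0359364 ]
green_box [{'centre': [293.3, 146.4], 'score': 0.89}]
green_clip_front [{'centre': [327.7, 159.2], 'score': 0.55}]
orange_box [{'centre': [189.7, 284.4], 'score': 0.78}]
```

View pics/top0.png

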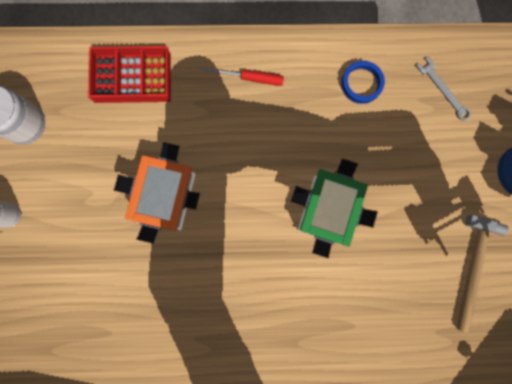

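View pics/side0.png

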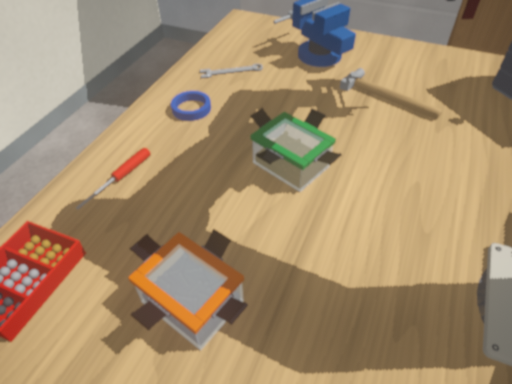

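The top view shows the green box at about (334,207), turned a little, with clips at (347,167), (301,196), (369,217) and (322,248). The orange box is at about (160,193), well away to +y.

```bash
cat > h.py <<'E'
import numpy as np,cv2
from workcell import cams
def world(n,d):
    c=cams.get_calibration(n);v,u=np.mgrid[:384,:512]
    K=c['mtx'];p=np.stack([(u-K[0,2])/K[0,0]*d,(v-K[1,2])/K[1,1]*d,d],-1)
    return (p-c['t'])@c['R']
def green(n,im,d):
    W=world(n,d);h=cv2.cvtColor(im,cv2.COLOR_RGB2HSV)
    m=(h[...,0]>45)&(h[...,0]<85)&(h[...,1]>120)&(h[...,2]>40)&(d>0)
    return W,m&(np.abs(W[...,2]-80)<25)
E
python3 - <<'E'
from h import *
for n in("top","side"):
    f=np.load(n+"0.npz");im,d=f['im'],f['d'];W,m=green(n,im,d)
    P=W[m];print(n,m.sum(),"z",np.median(P[:,2]))
    P=P[np.abs(P[:,2]-np.median(P[:,2]))<10]
    r=cv2.minAreaRect(P[:,:2].astype(np.float32));print(r)
    c=np.array(r[0]);L=np.max(r[1])
    bx=cv2.boxPoints(r);e=[bx[1]-bx[0],bx[2]-bx[1]];e=max(e,key=np.linalg.norm);e=e*np.sign(e[0]);a=np.arctan2(e[1],e[0]);print("yaw",a)
    R=np.array([[np.cos(a),-np.sin(a)],[np.sin(a),np.cos(a)]])
    q=(W[...,:2]-c)@R;dark=(im.max(-1)<45)&(d>0)&(W[...,2]>60)
    for nm,s in dict(front=(-1,0),left=(0,1),back=(1,0),right=(0,-1)).items():
        s=np.array(s);o=q@s;l=q@np.array([-s[1],s[0]]);ed=70 if s[0] else 55
        k=dark&(o>ed-5)&(o<ed+50)&(abs(l)<30)
        if k.sum():
            z=W[...,2][k];A=np.polyfit(o[k]-ed-3,z,1)
            print(nm,k.sum(),"out",np.percentile(o[k],[2,98])-ed-3,"z",np.percentile(z,[2,98]),"lat",np.percentile(l[k],[2,98]),"slope deg",np.degrees(np.arctan(A[0])))
E
```

```text
top 1302 z 80.51419970181522
((513.1907348632812, -171.93637084960938), (109.24362182617188, 137.99069213867188), 70.05464172363281)
yaw -0.3481121
front 189 out [ 4.17039909 30.74428677] z [75.04953663 86.32365282] lat [-14.02029689  14.78119701] slope deg 17.866723379535493
left 218 out [ 4.04373979 32.86272432] z [73.765669   84.07870257] lat [-15.8706919   16.53831109] slope deg 14.686809724900217
back 249 out [ 0.55789902 28.78836489] z [74.02753531 94.39089758] lat [-15.22574133  17.26800161] slope deg 32.77922138846138
right 190 out [ 2.12656422 23.93242338] z [76.77082568 97.31123644] lat [-14.23805738  14.38866914] slope deg 40.72817841317456
side 524 z 79.9878079398685
((497.72052001953125, -170.0144500732422), (113.75157165527344, 106.21564483642578), 71.70035552978516)
yaw 1.251407
```

```bash
python3 -m creep '[0.02,0.035,0,0.03,0.035,0.075,0,0.06,0.05,0.115,0,0.1,0.065,0.155,0,0.1,0.08,0.195,0,0.1,0.095,0.235,0,0.1,0.11,0.275,0,0.1,0.122,0.313,0,0.1,0.134,0.351,0,0.1,0.143,0.388,0,0.1]' 0
```

```text
t: 1.23
ee_pos: [414.8, -173.3, 223.0]
orientation: [3.024, 0.851, 0.001]
ft_force: [1.1, -0.4, 1.0]
width: 24.7
grasp_force: 0.0
```

```bash
python3 -m creep '[0.006,0.036,-0.03,0,0.006,0.036,-0.06,0,0.006,0.036,-0.09,0,0.006,0.036,-0.1,0,0.006,0.036,-0.1,0,0.006,0.036,-0.1,0]' 0; python3 -c "
from workcell import get_obs
o=get_obs();print(o['t'],o['ee_pos'],o['orientation'],o['width'],o['ft_force'])"
```

```text
t: 1.73
ee_pos: [420.4, -139.5, 123.0]
orientation: [-3.024, -0.85, 0.001]
ft_force: [-0.1, -0.3, 0.5]
width: 0.4
grasp_force: 0.0
1.7333 [ 420.40617304 -139.45947025  123.02312108] [-3.02401516e+00 -8.50309534e-01  6.80705319e-04] 0.41183650663592813 [-0.08895661 -0.33165105  0.50473432]
```

```bash
python3 -m creep '[0,0.001,0,-0.12,0,0.001,0,-0.24,0,0.001,0,-0.36,0,0.001,0,-0.48,0,0.001,0,-0.6,0,0.001,0,-0.72,0,0.001,0,-0.84,0,0.001,0,-0.895,0,0.001,0,-0.895]'
```

```text
t: 2.48
ee_pos: [421.5, -139.2, 124.6]
orientation: [3.093, -0.546, 0.006]
ft_force: [-0.2, -0.2, -0.4]
width: 0.8
grasp_force: 0.0
```

```bash
python3 -m creep '[0,0,-0.015,0,0,0,-0.025,0,0,0,-0.035,0,0,0,-0.045,0,0,0,-0.055,0,0,0,-0.065,0,0,0,-0.075,0,0,0,-0.083,0,0,0,-0.083,0]'
```

```text
t: 3.23
ee_pos: [419.1, -137.7, 38.0]
orientation: [-3.094, 0.541, 0.004]
ft_force: [-0.9, 0.3, 0.9]
width: 0.7
grasp_force: 0.0
```

```bash
python3 -m creep '[0.003,-0.001,0,0,0.006,-0.002,0,0,0.009,-0.003,0,0,0.011,-0.004,0,0,0.012,-0.0045,0,0,0.012,-0.0045,0,0]'
python3 - <<'E'
from h import *
im,d=cams.get_image("top");cv2.imwrite("pics/t1.png",cv2.resize(im[120:280,240:440,::-1],(800,640))[:600])
E
```

```text
t: 3.73
ee_pos: [432.2, -142.5, 39.9]
orientation: [-3.094, 0.541, 0.0]
ft_force: [-3.0, 1.9, 0.7]
width: 0.6
grasp_force: 1.7
```

View pics/t1.png

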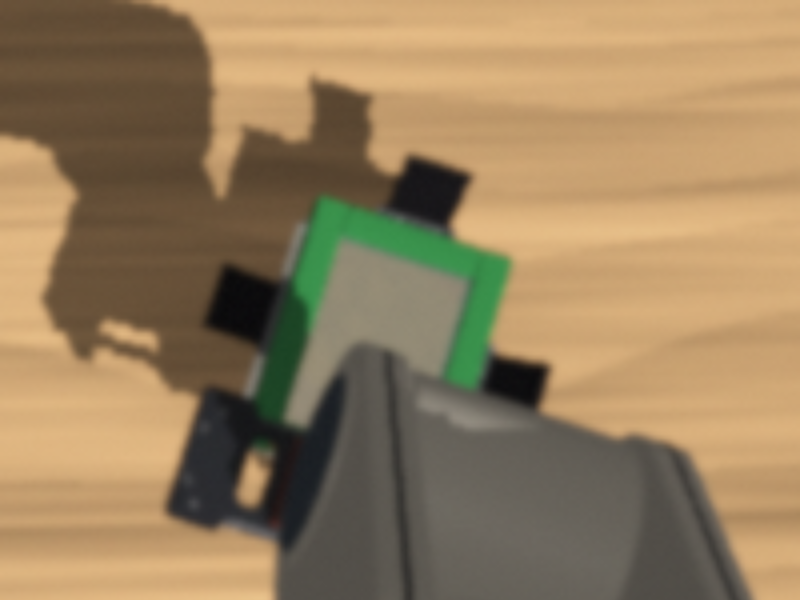

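The front clip is hidden under the gripper but no longer sticks out, and the 3.5 N force shows contact. The other three clips are still out. I'll press slightly more, retreat, and go to the left side.

```bash
python3 -m creep '[0.0015,-0.0005,0,0,0.0015,-0.0005,0,0,-0.01,0.003,0,0,-0.019,0.007,0,0,-0.019,0.007,0.03,0,-0.019,0.007,0.06,0,-0.019,0.007,0.086,0,0.01,0.02,0.086,0,0.04,0.032,0.086,0,0.075,0.042,0.086,0]'
```

```text
t: 4.62
ee_pos: [508.4, -100.2, 127.1]
orientation: [3.094, -0.543, 0.005]
ft_force: [0.7, 0.1, 0.0]
width: 0.4
grasp_force: 0.0
```

```bash
python3 -m creep '[0.02,0.006,0,0,0.036,0.01,0,0,0.036,0.01,0,0,0.036,0.01,-0.015,0,0.036,0.01,-0.028,0,0.036,0.01,-0.04,0,0.036,0.01,-0.052,0,0.036,0.01,-0.064,0,0.036,0.01,-0.076,0,0.036,0.01,-0.084,0]'
```

```text
t: 5.45
ee_pos: [542.9, -90.7, 40.4]
orientation: [-3.095, 0.541, 0.001]
ft_force: [0.1, 1.0, 1.8]
width: 0.6
grasp_force: 0.6
```

```bash
python3 -m creep '[-0.001,-0.003,0,0,-0.002,-0.006,0,0,-0.003,-0.009,0,0,-0.004,-0.0115,0,0,-0.004,-0.0115,0,0]'
```

```text
t: 5.87
ee_pos: [539.3, -102.8, 42.2]
orientation: [3.094, -0.542, 0.001]
ft_force: [0.5, 0.3, -0.0]
width: 0.5
grasp_force: 0.0
```

```bash
python3 -m creep '[-0.0007,-0.002,0,0,-0.0007,-0.002,0,0]'
```

```text
t: 6.03
ee_pos: [538.7, -104.5, 42.0]
orientation: [3.094, -0.541, 0.001]
ft_force: [0.4, 0.5, 0.2]
width: 0.3
grasp_force: 0.2
```

```bash
python3 - <<'E'
from h import *
im,d=cams.get_image("side");cv2.imwrite("pics/s1.png",cv2.resize(im[80:220,220:380,::-1],(680,595)))
E
```

```text
(no output)
```

View pics/s1.png

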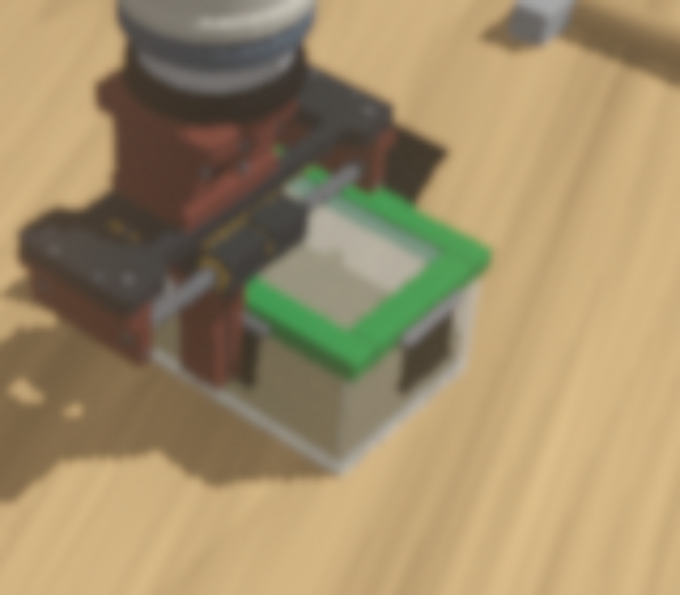

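The front clip at crop (428,352) lies flat on the wall. The left clip at (248,358) hangs almost down behind the finger, so I'll press until I see force.

```bash
python3 -m creep '[-0.0007,-0.002,0,0,-0.0007,-0.002,0,0]'
```

```text
t: 6.25
ee_pos: [537.9, -106.3, 41.8]
orientation: [3.095, -0.541, 0.001]
ft_force: [0.9, -0.1, 0.6]
width: 0.6
grasp_force: 0.4
```

```bash
python3 -m creep '[-0.0003,-0.001,0,0,-0.0003,-0.001,0,0]'
```

```text
t: 6.42
ee_pos: [537.7, -106.9, 41.7]
orientation: [-3.094, 0.541, -0.0]
ft_force: [1.8, 3.0, 0.4]
width: 0.1
grasp_force: 1.8
```

```bash
python3 -m creep '[-0.0004,-0.001,0,0,-0.0004,-0.001,0,0,0.003,0.009,0,0,0.007,0.019,0,0,0.007,0.019,0.03,0,0.007,0.019,0.06,0,0.007,0.019,0.085,0,0.02,-0.01,0.085,0,0.037,-0.04,0.085,0,0.053,-0.07,0.085,0]'
```

```text
t: 7.25
ee_pos: [591.5, -177.3, 127.8]
orientation: [3.095, -0.538, 0.002]
ft_force: [1.0, 0.3, 0.4]
width: 0.7
grasp_force: 0.0
```

```bash
python3 -m creep '[0.015,-0.028,0,0,0.015,-0.028,0,0,0.015,-0.028,-0.015,0,0.015,-0.028,-0.025,0,0.015,-0.028,-0.035,0,0.015,-0.028,-0.046,0,0.015,-0.028,-0.057,0,0.015,-0.028,-0.068,0,0.015,-0.028,-0.079,0,0.015,-0.028,-0.085,0]'
```

```text
t: 8.08
ee_pos: [604.8, -204.4, 40.2]
orientation: [-3.095, 0.54, 0.003]
ft_force: [1.3, -0.5, 1.5]
width: 0.4
grasp_force: 0.7
```

```bash
python3 -m creep '[-0.003,0.001,0,0,-0.006,0.002,0,0,-0.009,0.003,0,0,-0.011,0.004,0,0,-0.011,0.004,0,0]'
```

```text
t: 8.5
ee_pos: [595.6, -201.5, 42.3]
orientation: [3.094, -0.541, 0.006]
ft_force: [5.4, -2.4, -3.2]
width: 0.3
grasp_force: 2.8
```

```bash
python3 -m creep '[-0.001,0.0003,0,0,-0.002,0.0007,0,0,-0.002,0.0007,0,0]'
```

```text
t: 8.75
ee_pos: [595.6, -201.5, 42.7]
orientation: [3.093, -0.541, 0.012]
ft_force: [10.8, -4.1, -8.0]
width: 0.4
grasp_force: 5.7
```

```bash
python3 -m creep '[0.01,-0.0035,0,0,0.021,-0.0075,0,0,0.021,-0.0075,0.03,0,0.021,-0.0075,0.06,0,0.021,-0.0075,0.086,0,0.002,-0.02,0.086,0,-0.028,-0.04,0.086,0,-0.058,-0.053,0.086,0,-0.088,-0.053,0.086,0,-0.109,-0.053,0.086,0]'
```

```text
t: 9.58
ee_pos: [480.0, -253.2, 127.8]
orientation: [-3.094, 0.543, 0.004]
ft_force: [-0.8, 0.5, 0.2]
width: 0.2
grasp_force: 0.0
```

```bash
python3 -m creep '[0,0,0,0,0,0,-0.015,0,0,0,-0.026,0,0,0,-0.037,0,0,0,-0.048,0,0,0,-0.059,0,0,0,-0.07,0,0,0,-0.08,0,0,0,-0.086,0,0,0,-0.086,0]'
```

```text
t: 10.42
ee_pos: [482.4, -252.6, 39.7]
orientation: [-3.094, 0.54, 0.005]
ft_force: [-1.1, -0.0, -0.4]
width: 0.4
grasp_force: 0.3
```

```bash
python3 -m creep '[0.001,0.003,0,0,0.002,0.006,0,0,0.003,0.009,0,0,0.004,0.012,0,0,0.005,0.0145,0,0,0.005,0.0145,0,0]'
```

```text
t: 10.92
ee_pos: [488.8, -238.3, 42.0]
orientation: [-3.095, 0.54, -0.001]
ft_force: [0.5, -0.3, 0.3]
width: -0.1
grasp_force: 0.0
```

```bash
python3 -m creep '[0.0005,0.0015,0,0,0.0005,0.0015,0,0]'
```

```text
t: 11.08
ee_pos: [489.0, -237.8, 41.9]
orientation: [3.094, -0.54, 0.001]
ft_force: [-1.8, -4.8, -0.1]
width: 0.7
grasp_force: 2.7
```

Contact made. I'll press a little more, then retreat, rise and pull back to leave the view clear.

```bash
python3 -m creep '[0.0005,0.0015,0,0,0.0005,0.0015,0,0,-0.003,-0.01,0,0,-0.007,-0.02,0,0,-0.007,-0.02,0.03,0,-0.007,-0.02,0.06,0,-0.007,-0.02,0.1,0,-0.02,-0.05,0.13,0,-0.05,-0.08,0.16,0,-0.08,-0.11,0.17,0]'
```

```text
t: 11.92
ee_pos: [419.5, -339.6, 210.8]
orientation: [3.093, -0.538, 0.008]
ft_force: [0.9, -1.2, -0.3]
width: 0.6
grasp_force: 0.0
```

```bash
python3 -m creep '[-0.03,-0.03,0,0,-0.05,-0.06,0,0,-0.06,-0.09,0,0,-0.07,-0.12,0,0,-0.08,-0.15,0,0,-0.08,-0.15,0,0,-0.08,-0.15,0,0]'
python3 - <<'E'
from h import *
a,d=cams.get_image("top");b,_=cams.get_image("side")
cv2.imwrite("pics/fin.png",np.hstack([cv2.resize(a[150:270,270:400,::-1],(400,369)),cv2.resize(b[80:220,220:370,::-1],(400,369))]))
W=world("top",d);u=np.array([.94,-.341]);v=np.array([.341,.94]);q=W[...,:2]-[513,-172];x,y=q@u,q@v
dark=(a.max(-1)<50)&(W[...,2]>25)&(W[...,2]<110)
for n,o,l,e in(("front",-x,y,73),("back",x,y,73),("left",y,x,58),("right",-y,x,58)):
    k=dark&(o>e-6)&(o<e+45)&(abs(l)<16);print(n,k.sum(),(np.percentile(o[k]-e,95),np.median(W[...,2][k])) if k.any() else "")
E
```

```text
t: 12.5
ee_pos: [337.3, -489.2, 207.0]
orientation: [-3.093, 0.546, -0.0]
ft_force: [-0.5, 0.0, -0.4]
width: 0.3
grasp_force: 0.0
front 0 
back 0 
left 26 (np.float64(3.832707711864673), np.float64(53.65581376943165))
right 0
```

View pics/fin.png

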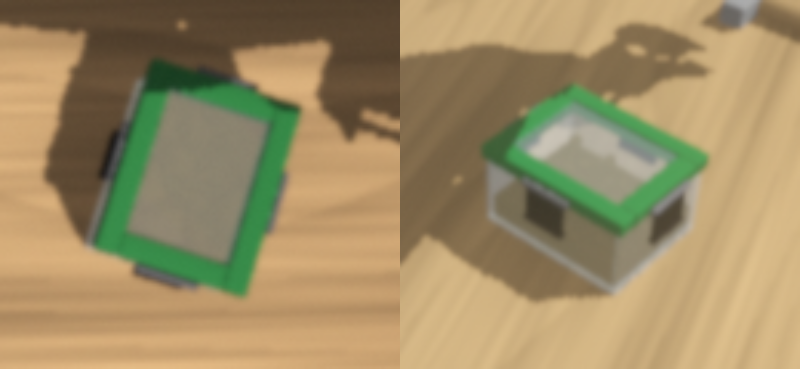

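Left of the picture is the top view, where no clip stands out beyond its hinge strip on any side. In the side view, the left clip (545,210) and the front clip (667,218) lie flat on the walls. The back and right presses ended against firm stops at matching offsets.

```bash
python3 -c "
from workcell import ticket
print(ticket.close_job())"
```

```text
the job is handed in; nothing more can be done
None
```

I pushed all four green-box clips down to the wall, kept the arm well away from the orange box and handed the job in at about 12.6 s; the cameras show the front and left clips flat, while the back and right rest on press force and finger position, and no verdict was returned.

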